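Take the strike-off scraper off its barbed drying hook and stand it in its rest

ROBOT

A 6-joint arm with a two-finger parallel gripper is mounted at the origin on a cart in front of the work surface, level with it; the furniture and walls round the work are solid. World frame = base frame: x ahead of the robot, y to its left, z up, the work surface at z = 0. Lengths are in m, angles in rad, forces in N, time in s.
With the tool pointing down it reaches from about 0.375 to 0.975 m from the base axis. Payload 3.8 kg.
Tool frame: the origin (TCP) lies at the very end of the fingers, on their centre line; the grasp point (between the pads) lies 19 mm behind it (bot.tcp_to_grasp is the z of the grasp point in the tool frame, in m); z points along the fingers, y is the direction in which the jaws open and shut (so a half turn about z gives the same grasp; the last joint's range is limited). The gripper opens to 85 mm and grips with 20 to 120 N. Pads are 22 mm wide; open, the fingers measure 114 mm over their backs; the gripper's body (76 mm by 85 mm) begins 54 mm behind the grasp point. The pads swing forward as they close: fully open they stand 13 mm farther back than shut.
Start: joints at [-1.25, 0.264, 1.604, -0, 1.274, -0.037], TCP at [0.236, -0.632, 0.202] pointing down, gripper open.
Joint ranges: [-2.63, 2.63], [-0.94, 2.18], [0.31, 2.57], [-1.31, 4.45], [0, 2.66], [-2.55, 2.55]. Speed limits (rad/s): [2.57, 2.57, 3.14, 3.14, 3.14, 3.14].

INTERFACE

Orientations are given as a rotation vector (axis times angle).
In Python, from workcell import status, vision, job, bot gives the robot as it stands.
- The arm moves only by the tool apply_moves, never from a script. Its argument "deltas" is a list of rows, each a list of 7 numbers: the shift along the tool's x, y, z in m, then the turn, a rotation vector about the tool's x, y, z in rad, then the closure, from 0 (fully open) to 1 (shut). In form: [[x, y, z, rx, ry, rz, jaw], ...]. A call has 1 to 8 rows; each row is the pose to reach, as a shift and turn from the pose commanded when the call began, along the tool's axes at that moment; what a row does not reach only later rows make up. A row lasts 1/12 s, in which the tool goes at most 41.7 mm and 7.16 degrees, less where a joint would pass 70% of its speed; a pose out of reach is approached as far as the arm can. A call with a gripper value outside its range is refused whole. The fingers move at their own pace and stop on an object; "squeeze" is the grip in N (left out, the last holds). Time passes only in rows, so rows that repeat a pose let the fingers close. It gives the time, the measured TCP pose, the force and the opening at its end, in the units of the state.
- status.read_state(): the state, without advancing time (a new reading comes with each control period).
- vision.read_camera(name): name is "scene" or "side" or "wrist"; returns the picture (384x512x3 uint8, red, green, blue); there is no depth.
- vision.get_calibration(name): a dict with "fov_y" (degrees; the focal length in pixels is half the picture's height over the tangent of half this angle, whatever the lens; pixels are square), "cx", "cy" (the principal point, pixels), "k1" (the pictures are not rectified: a ray, as slopes to the right and down, at radius r is drawn at 1 + k1 r^2 times it, then the intrinsics apply), "R" (3x3) and "t" (3): a world point X has camera coordinates R X + t; the wrist camera has in their place "tool_from_camera" (4x4, takes a point from camera to tool coordinates, whose origin is the TCP and whose axes are the flange's). Camera axes: x right, y down, z forward; pixel columns grow to the right and rows downward; lengths in m; the calibration is good to about 2 mm. A picture is of the moment at which its call begins: read the wrist's pose just before it. get_calibration takes no time and is no camera call.
- job.finish_job(): hands the job in, once; it reports no verdict.
The state is a dict: "time": time; "q": joint angles; "joint_vel": joint speeds; "joint_torque": joint torques, N m; "tool_pos": TCP position; "tcp_rot": TCP orientation; "wrist_force": force on the tool from outside, world axes, zero at the start; "torque": the same for the moment, N m; "width": opening from 0.0 (shut) to 1.0 (fully open).
Only numpy, scipy, OpenCV 4.12 (cv2) and the standard library are available. Lean on these libraries where they do the work, as an engineer would, in place of code of your own. Each camera call takes 0.05 s, during which the arm holds its last target. There are 200 camera calls.

TASK

Take the scraper off the barbed hook of the drying stand - raise it, lean it and back its eye out over the barb by feel, without forcing it or dragging the stand along - and stand it blade down in the slot of the aluminium rest, fully home, ready for striking off the filled moulds. Leave the other things on the table where they are.

Things in the scene. Friction and masses are not known exactly. Their poses are not given: they have to be found in the camera images.
- scraper: hand scraper, 138 mm tall, 0.11 to 0.2 kg, hanging upright by its eye. Origin: middle of the lower blade edge; z up the scraper, x along the edge, y through the blade. Steel, 4 mm thick: blade 70 mm wide to z = 46 mm, neck 44 mm wide to z = 80 mm; then a flat black grip, 30 mm wide (x), 16 mm thick (y), z = 76 to 138 mm. Take it by the grip, across the 16 mm
- scraper_eye (a point): centre of the scraper's round hanging eye, a hole of 19 mm diameter through the neck, 58 mm above the blade edge
- drying_stand: low free-standing metal stand, 1.6 kg; it slides or tips if its hook is pulled with some 9 N. Origin: middle of the underside of its base plate, 120 mm (x) by 150 mm (y), 13 mm tall; z up. A post at x = 0, y = +30 mm carries a boss 24 x 22 mm, top at z = 154 mm; a hook rod points from it along the stand's -y ('outward')
- rod_root (a point): on the post's axis and the axis of the level 6 mm steel rod (z = 140 mm). The rod's end bends up (axis radius 5 mm) to 70 degrees, leaning outward. Its tip's axis is 10 mm outward of the bend's start and 18 mm up; from it an 8 mm spur, 4 mm thick, points back and down at 30 degrees. Rod underside to tip top: 24 mm, so the 19 mm eye passes only with the grip leant 30 to 40 degrees towards the post
- thumbscrew (a point): end of the clamp screw on the boss that holds the hook rod. How far the rod stands out is set by hand and not reported: its bend starts 46 to 100 mm from the post's axis; its straight tail ends up to 72 mm behind it. The scraper hangs 30 to 36 mm from the post's axis, on the straight part. Feel for the barb with the eye
- scraper_rest: fixed aluminium block on rubber feet, 100 mm (x) by 56 mm (y), top at z = 50 mm, with one straight-sided slot along its x in the middle of the top, 74 mm long, 7.5 mm wide, 36 mm deep. Origin: middle of the underside; z up
- slot_floor (a point): middle of the slot's floor, 14 mm above the table
- beaker: empty glass beaker, 53 mm across, 66 mm tall; bystander. Origin under its middle
- sample_jar: sample jar with black lid, 62 mm across, 72 mm tall; bystander. Origin under its middle
- brass_spacer: small brass block, 25 x 40 x 20 mm; bystander. Origin under its middle
Not all that is in view belongs to the job. Of the things that look like the scraper, the larger one is meant.

How it is judged:
By the outcome, as a careful person would: the job done as asked, in the order asked, and still so for the second after the job is handed in, with the robot touching nothing.
It also fails if it takes over 72 s, if anything falls off the work surface, if the arm or the gripper's body presses on something with over 40 N, if the wrist force passes 120 N, or if a joint passes its speed limit or range.

## Working session

There is one attempt and no reset: what is moved stays moved. The work goes in short steps, Python scripts to look and compute and a tool call to move; the robot and the scene stay as the last step left them, time stands still between calls to the robot, and variables do not carry over. Pictures are saved under pics/ and viewed, about 8 in all and at most 12, crops included, and the job is handed in when it is done.

Besides the shell and the picture viewer there is one more tool, called as name([rows], argument=value, ...), one row to a line, values as JSON. apply_moves: Moves the arm, as the interface text tells. Its arguments: {"type":"object","properties":{"deltas":{"type":"array","items":{"type":"array","items":{"type":"number"}}},"squeeze":{"type":"number"}},"required":["deltas"]}

```bash
mkdir -p pics; ls; python3 - <<'E'
from workcell import status, vision, job, bot
import cv2, numpy as np
print(status.read_state(), bot.tcp_to_grasp)
for n in ("scene","side","wrist"):
    c=vision.get_calibration(n); print(n,c)
    im=vision.read_camera(n); cv2.imwrite(f"pics/{n}0.png",im[:,:,::-1])
a=cv2.imread("pics/scene0.png");b=cv2.imread("pics/side0.png")
E
```

```text
pics
{'time': 0.0, 'q': array([-1.24992768e+00,  2.64758630e-01,  1.60541526e+00, -1.46408632e-05,
        1.27370757e+00, -3.68868602e-02]), 'joint_vel': array([ 1.08961025e-03, -5.83310709e-04, -1.32420409e-03, -8.10972818e-05,
        6.72796035e-04, -5.42659206e-04]), 'joint_torque': array([ 1.35591985e-03, -5.15116167e+01, -3.67305493e+01,  1.58924595e-04,
        1.29567058e-02,  2.46363902e-05]), 'tool_pos': array([ 0.23610845, -0.63148027,  0.20023615]), 'tcp_rot': array([-3.08923645e+00, -5.58572807e-01,  5.30158928e-04]), 'wrist_force': array([-0.32771474,  0.96881881, -0.13896217]), 'torque': array([-0.01059035, -0.00737484, -0.03851455]), 'width': 0.9975799777287115} -0.0187
scene {'fov_y': 45.212506988205504, 'cx': 257.89192448548414, 'cy': 194.7123388253423, 'k1': -0.10171061407828298, 'R': array([[-0.72798757, -0.68520144,  0.0230887 ],
       [-0.39602079,  0.39278191, -0.82999392],
       [ 0.55964421, -0.61336886, -0.55729436]]), 't': array([0.39311366, 0.29473116, 1.06811615])}
side {'fov_y': 52.721471766292126, 'cx': 255.42686134841313, 'cy': 196.47259573721638, 'k1': -0.0010467245137674732, 'R': array([[-0.88721374, -0.46134123, -0.00400622],
       [-0.31376922,  0.60973588, -0.72785371],
       [ 0.33823166, -0.64450479, -0.68572073]]), 't': array([0.47723428, 0.24404202, 0.78863446])}
wrist {'fov_y': 67.26087536231502, 'cx': 259.15932835546124, 'cy': 185.51618822163482, 'k1': -0.0709849602824615, 'tool_from_camera': array([[-1.24393912e-03, -9.65865968e-01, -2.59039349e-01,
         6.59580231e-02],
       [ 9.99998720e-01, -1.46205480e-03,  6.49366401e-04,
        -1.32887059e-03],
       [-1.00593063e-03, -2.59038210e-01,  9.65866551e-01,
        -1.73464764e-01],
       [ 0.00000000e+00,  0.00000000e+00,  0.00000000e+00,
         1.00000000e+00]])}
```

View pics/scene0.png

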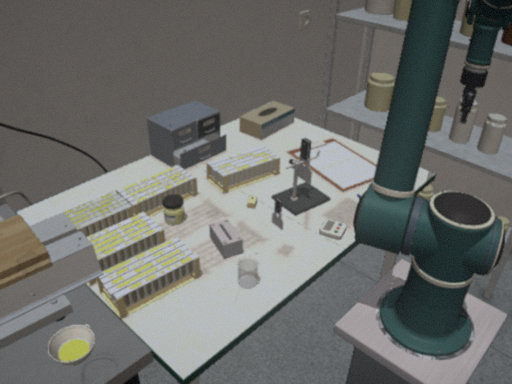

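View pics/side0.png

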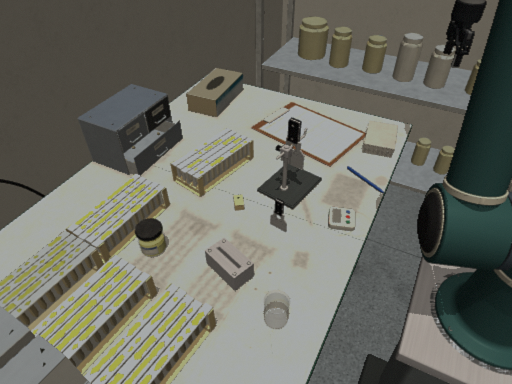

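The stand with the hanging scraper shows at scene (300,175) and side (290,165). The rest is at side (229,263), and a smaller decoy scraper is at side (279,212). I'll zoom in on both views.

```bash
cat > h.py <<'E'
import numpy as np, cv2
from scipy.spatial.transform import Rotation as Ro
from workcell import status, vision, job, bot
def K(c): 
    f=192/np.tan(np.radians(c["fov_y"]/2)); return np.array([[f,0,c["cx"]],[0,f,c["cy"]],[0,0,1]])
def cam(n,st=None):
    c=vision.get_calibration(n)
    if n=="wrist":
        st=st or status.read_state(); T=np.eye(4);T[:3,:3]=Ro.from_rotvec(st["tcp_rot"]).as_matrix();T[:3,3]=st["tool_pos"]
        W=np.linalg.inv(T@c["tool_from_camera"]); R,t=W[:3,:3],W[:3,3]
    else: R,t=c["R"],c["t"]
    return K(c),np.array([c["k1"],0,0,0,0.]),R,t
def ray(n,uv,st=None):
    k,d,R,t=cam(n,st); s=cv2.undistortPoints(np.array([[uv]],float),k,d)[0,0]
    v=R.T@np.array([s[0],s[1],1]); return -R.T@t, v/np.linalg.norm(v)
def onz(n,uv,z,st=None):
    o,v=ray(n,uv,st); return o+v*(z-o[2])/v[2]
def tri(a,b):
    (o1,v1),(o2,v2)=a,b
    s=np.linalg.lstsq(np.c_[v1,-v2],o2-o1,rcond=None)[0]
    p,q=o1+s[0]*v1,o2+s[1]*v2; return (p+q)/2,np.linalg.norm(p-q)
def proj(n,X,st=None):
    k,d,R,t=cam(n,st); return cv2.projectPoints(np.atleast_2d(np.array(X,float)),cv2.Rodrigues(R)[0],t,k,d)[0][:,0]
E
python3 - <<'E'
import cv2,numpy as np
a=cv2.imread("pics/side0.png")[105:285,190:330]; b=cv2.imread("pics/scene0.png")[130:270,200:340]
a=cv2.resize(a,None,fx=3.33,fy=3.33,interpolation=cv2.INTER_CUBIC)[:600,:466]
b=cv2.resize(b[:,65:],None,fx=4.28,fy=4.28,interpolation=cv2.INTER_CUBIC)
b=cv2.copyMakeBorder(b,0,max(0,599-b.shape[0]),0,0,cv2.BORDER_CONSTANT)[:a.shape[0]]
a=a[:b.shape[0]]
cv2.imwrite("pics/z1.png",np.hstack([a,b]));print(a.shape,b.shape)
E
```

```text
(599, 466, 3) (599, 321, 3)
```

View pics/z1.png

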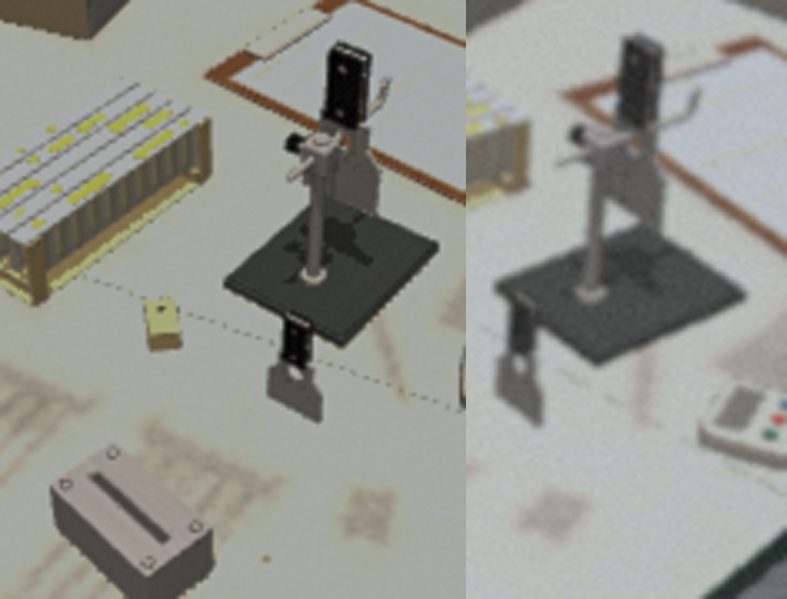

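```bash
python3 - <<'E'
from h import *
S=lambda x,y:(190+(x+.5)/3.329-.5,105+(y+.5)/3.329-.5)
C=lambda x,y:(265+(x-466+.5)/4.28-.5,130+(y+.5)/4.28-.5)
np.set_printoptions(precision=4,suppress=True)
print("plate side",[onz("side",S(*p),.013)[:2] for p in [(225,283),(343,342),(438,243),(325,190)]])
print("plate scene",[onz("scene",C(*p),.013)[:2] for p in [(497,288),(598,360),(746,295),(640,228)]])
for nm,s,c in [("tip",(386,80),(697,92)),("griptop mid",(350,47),(643,40)),("boss top",(322,134),(603,140)),("tail",(292,178),(560,160)),("thumb",(292,144),(576,134)),("post foot",(313,276),(590,292)),("grip R bottom",(360,127),(656,127)),("blade R low",(376,214),(662,235))]:
    print(nm,*tri(ray("side",S(*s)),ray("scene",C(*c))))
print("rest top", [onz("side",S(*p),.05)[:2] for p in [(52,488),(110,443),(213,535),(150,578)]])
print("slot", [onz("side",S(*p),.05)[:2] for p in [(95,474),(167,541)]])
print("decoy", onz("side",S(295,410),0))
print(proj("scene",[onz("side",S(52,488),.05)]))
E
```

```text
plate side [array([ 0.5902, -0.1113]), array([ 0.4776, -0.0927]), array([ 0.4536, -0.2379]), array([ 0.5676, -0.2602])]
plate scene [array([ 0.5867, -0.1137]), array([ 0.4763, -0.0969]), array([ 0.4502, -0.2381]), array([ 0.5637, -0.2548])]
tip [ 0.5135 -0.2381  0.1579] 0.0018917884900606732
griptop mid [ 0.5239 -0.1814  0.216 ] 0.0014751934631216845
boss top [ 0.5355 -0.1631  0.1429] 0.005679571051911162
tail [ 0.532  -0.1072  0.1463] 0.0043931407878391995
thumb [ 0.5516 -0.1487  0.1426] 0.0033615501183474976
post foot [ 0.5266 -0.146   0.0213] 0.0038255443888848876
grip R bottom [ 0.5128 -0.1888  0.1469] 0.005950365722118418
blade R low [ 0.491  -0.1803  0.0728] 0.0008141032022015696
rest top [array([0.5809, 0.1556]), array([0.5669, 0.1046]), array([0.4689, 0.1405]), array([0.4884, 0.1874])]
slot [array([0.5619, 0.1324]), array([0.4927, 0.1581])]
decoy [ 0.4852 -0.0223  0.    ]
[[208.8761 225.2685]]
```

```bash
cat >> h.py <<'E'
np.set_printoptions(precision=4,suppress=True)
d=np.array([-.155,-.988,0]); d/=np.linalg.norm(d)   # rod outward
def delta(pos,R,st=None):
    st=st or status.read_state(); R0=Ro.from_rotvec(st["tcp_rot"]).as_matrix()
    return np.r_[R0.T@(np.array(pos)-st["tool_pos"]), Ro.from_matrix(R0.T@R).as_rotvec()]
def down(y):  # tool z down, y given
    y=np.array(y,float);y/=np.linalg.norm(y);z=np.array([0,0,-1.]);return np.c_[np.cross(y,z),y,z]
E
python3 - <<'E'
from h import *
print(Ro.from_rotvec(status.read_state()["tcp_rot"]).as_matrix())
for s in (1,-1):
    R=down(s*d); print(R[:,0],delta([.521,-.179,.30],R))
E
```

```text
[[ 0.9367  0.3502 -0.0006]
 [ 0.3502 -0.9367  0.0017]
 [ 0.0001 -0.0018 -1.    ]]
[ 0.9879 -0.155   0.    ] [ 0.4253 -0.3244 -0.0989 -0.0018  0.0004  0.5134]
[-0.9879  0.155   0.    ] [ 0.4253 -0.3244 -0.0989 -0.0005 -0.0024 -2.6282]
```

apply_moves([
  [0,0,-0.04,0,0,-0.12,0],
  [0.01,-0.01,-0.08,0,0,-0.24,0],
  [0.04,-0.03,-0.11,0,0,-0.36,0],
  [0.07,-0.055,-0.12,0,0,-0.48,0],
  [0.1,-0.08,-0.12,0,0,-0.6,0],
  [0.13,-0.1,-0.12,0,0,-0.72,0],
  [0.16,-0.12,-0.12,0,0,-0.84,0],
  [0.19,-0.145,-0.12,0,0,-0.96,0],
])

```text
time: 0.82
tool_pos: [0.3643, -0.4286, 0.3214]
tcp_rot: [2.478, 1.93, 0.0]
wrist_force: [0.0, 0.2, -0.2]
width: 0.999
```

```bash
python3 - <<'E'
from h import *
print(status.read_state()["q"],delta([.521,-.179,.32],down(-d)))
E
```

```text
[-0.9106 -0.0012  1.6845  0.      1.4578 -0.6631] [ 0.2804  0.0907  0.0014  0.0001  0.0005 -1.6627]
```

apply_moves([
  [0.035,0.011,0,0,0,-0.12,0],
  [0.07,0.023,0,0,0,-0.24,0],
  [0.105,0.034,0,0,0,-0.36,0],
  [0.14,0.045,0,0,0,-0.48,0],
  [0.175,0.057,0,0,0,-0.6,0],
  [0.21,0.068,0,0,0,-0.72,0],
  [0.245,0.079,0,0,0,-0.84,0],
  [0.28,0.09,0,0,0,-0.96,0],
])

```text
time: 1.48
tool_pos: [0.5212, -0.1796, 0.3214]
tcp_rot: [-1.306, -2.857, 0.0]
wrist_force: [0.3, -0.4, 0.0]
width: 0.996
```

```bash
python3 - <<'E'
from h import *
print(status.read_state()["q"],delta([.521,-.179,.32],down(-d)))
E
```

```text
[-0.3769 -0.0227  1.7059 -0.0001  1.4586 -1.0898] [ 0.0006  0.0002  0.0014 -0.0001 -0.0002 -0.7022]
```

apply_moves([
  [0,0,0,0,0,-0.12,0],
  [0,0,0,0,0,-0.24,0],
  [0,0,0,0,0,-0.36,0],
  [0,0,0,0,0,-0.48,0],
  [0,0,0,0,0,-0.6,0],
  [0,0,0,0,0,-0.702,0],
  [0,0,0,0,0,-0.702,0],
])

```text
time: 2.07
tool_pos: [0.5206, -0.1812, 0.3212]
tcp_rot: [-0.25, -3.131, -0.0]
wrist_force: [-0.1, 0.3, -0.5]
width: 1.006
```

```bash
python3 - <<'E'
from h import *
st=status.read_state(); im=vision.read_camera("wrist"); cv2.imwrite("pics/w1.png",im[:,:,::-1])
print(st["tool_pos"],st["tcp_rot"],st["q"]); import pickle; pickle.dump(st,open("w1.pkl","wb"))
E
```

```text
[ 0.5206 -0.1812  0.3212] [-0.2498 -3.131  -0.0003] [-0.3801 -0.0225  1.706  -0.      1.4588 -1.7917]
```

View pics/w1.png

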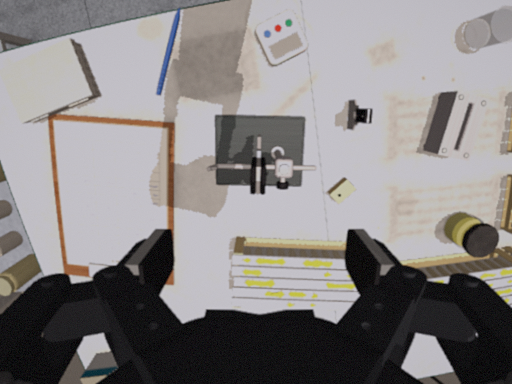

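The wrist view shows the stand plate at (215–305, 115–186) with the rod running left to its tip at (210,167). The grip top is at about (258,176), the boss at (285,168) and the rest slot at (465,125). I'll take a closer crop to get the pixels exactly.

```bash
python3 - <<'E'
import cv2
a=cv2.imread("pics/w1.png"); b=cv2.resize(a[105:205,195:325],None,fx=5,fy=5,interpolation=cv2.INTER_CUBIC); 
c=cv2.resize(a[85:165,420:500],None,fx=1.5,fy=1.5)
cv2.imwrite("pics/z2.png",b)
E
```

```text
(no output)
```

View pics/z2.png

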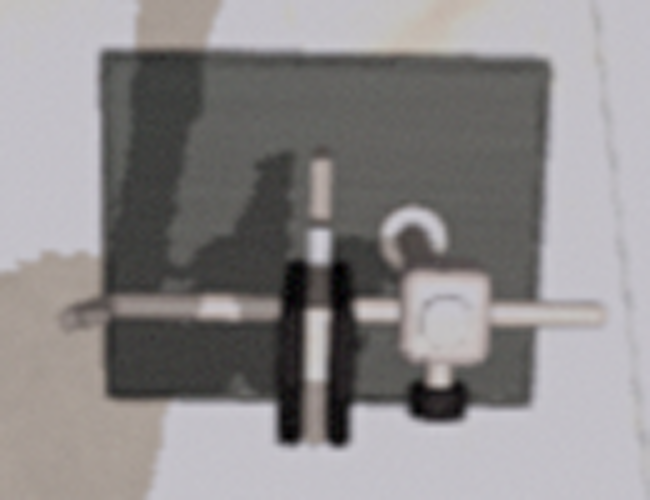

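Zoomed by 5 from (195,105), the grip's far top edge is centred at (313,443) and the top face runs up to about y=290. The boss is at (445,320), the rod tip at (72,315) and the tail end at (605,314). The scraper stands square to the rod.

```bash
python3 - <<'E'
from h import *; import pickle
st=pickle.load(open("w1.pkl","rb"))
Z=lambda x,y:(195+(x+.5)/5-.5,105+(y+.5)/5-.5)
o=lambda x,y,z:onz("wrist",Z(x,y),z,st)
pl=[o(*p,.013) for p in [(103,53),(548,63),(530,402),(108,396)]]
print("plate",pl,np.mean(pl,0)); 
yd=(pl[1]-pl[0]+pl[2]-pl[3]);yd/=np.linalg.norm(yd);xd=(pl[2]-pl[1]+pl[3]-pl[0]);xd/=np.linalg.norm(xd);print("y",yd,"x",xd)
print("boss",o(445,318,.154)); print("tip",o(70,315,.16)); r1,r2=o(600,314,.14),o(120,306,.14);print("rod",r1,r2,(r1-r2)/np.linalg.norm(r1-r2))
g=o(313,443,.2135);print("grip far top",g,"near?",o(317,290,.2135))
# rest from wrist view
E
python3 - <<'E'
import cv2
a=cv2.imread("pics/w1.png"); cv2.imwrite("pics/z3.png",cv2.resize(a[80:170,415:505],None,fx=5,fy=5,interpolation=cv2.INTER_CUBIC))
E
```

```text
plate [array([ 0.4551, -0.2422,  0.013 ]), array([ 0.4815, -0.0993,  0.013 ]), array([ 0.5944, -0.1195,  0.013 ]), array([ 0.5689, -0.2632,  0.013 ])] [ 0.525 -0.181  0.013]
y [0.1778 0.9841 0.    ] x [ 0.9839 -0.1787  0.    ]
boss [ 0.5298 -0.1518  0.154 ]
tip [ 0.5135 -0.2396  0.16  ]
rod [ 0.538  -0.1124  0.14  ] [ 0.5168 -0.2309  0.14  ] [0.1762 0.9844 0.    ]
grip far top [ 0.5382 -0.1849  0.2135] near? [ 0.5072 -0.179   0.2135]
```

View pics/z3.png

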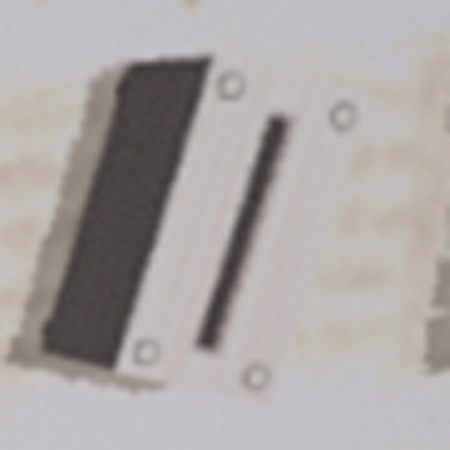

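```bash
sed -i 's/-.155,-.988,0/-.177,-.984,0/' h.py; python3 - <<'E'
from h import *; import pickle
st=pickle.load(open("w1.pkl","rb"))
Z=lambda x,y:(415+(x+.5)/5-.5,80+(y+.5)/5-.5)
a,b=[onz("wrist",Z(*p),.05,st) for p in [(279,115),(206,350)]]
print("slot",a,b,(a+b)/2,(b-a)/np.linalg.norm(b-a),np.linalg.norm(b-a))
print(delta([.5234,-.182,.168],down(-d)))
E
```

```text
slot [0.4949 0.1558 0.05  ] [0.5655 0.1314 0.05  ] [0.5302 0.1436 0.05  ] [ 0.9451 -0.3268  0.    ] 0.07470783473164391
[-0.003  -0.0003  0.1532  0.0001 -0.0007  0.0141]
```

apply_moves([
  [-0.003,0,0.03,0,0,0.014,0],
  [-0.003,0,0.06,0,0,0.014,0],
  [-0.003,0,0.09,0,0,0.014,0],
  [-0.003,0,0.12,0,0,0.014,0],
  [-0.003,0,0.14,0,0,0.014,0],
  [-0.003,0,0.153,0,0,0.014,0],
  [-0.003,0,0.153,0,0,0.014,0],
], squeeze=25)

```text
time: 2.7
tool_pos: [0.5212, -0.1809, 0.1648]
tcp_rot: [-0.278, -3.123, -0.003]
wrist_force: [-0.2, 0.2, -0.6]
width: 1.005
```

apply_moves([
  [0,0,0,0,0,0,0.6],
  [0,0,0,0,0,0,0.6],
  [0,0,0,0,0,0,0.6],
  [0,0,0,0,0,0,0.6],
])

```text
time: 3.03
tool_pos: [0.5251, -0.1823, 0.1706]
tcp_rot: [0.276, 3.126, -0.002]
wrist_force: [0.2, 0.6, -0.2]
width: 0.453
```

```bash
python3 - <<'E'
from h import *; import pickle
st=status.read_state(); im=vision.read_camera("wrist"); pickle.dump(st,open("w2.pkl","wb"))
cv2.imwrite("pics/w2.png",im[:,:,::-1]); print(st["tool_pos"],st["wrist_force"],st["width"])
print(proj("wrist",[st["tool_pos"]+[0,0,.02],[.5234,-.182,.2135]],st))
E
```

```text
[ 0.5251 -0.1823  0.1706] [ 0.1642  0.6365 -0.1908] 0.45345378428029065
[[257.0975 226.8321]
 [256.81   242.0873]]
```

View pics/w2.png

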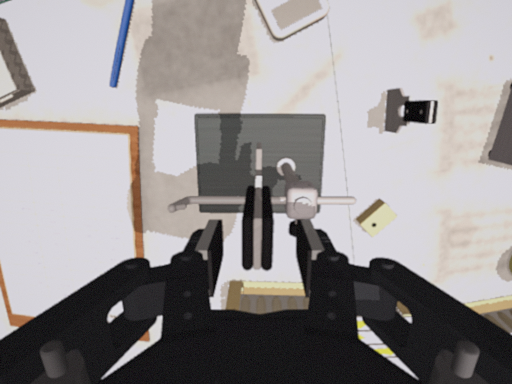

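The grip (x≈258) is centred between the pads (215 and 305), clear of the boss and of the hook tip at (180,206). Closing.

apply_moves([
  [0,0,0,0,0,0,0.85],
  [0,0,0,0,0,0,1],
  [0,0,0,0,0,0,1],
  [0,0,0,0,0,0,1],
  [0,0,0,0,0,0,1],
], squeeze=30)

```text
time: 3.5
tool_pos: [0.5242, -0.1824, 0.1694]
tcp_rot: [0.276, 3.128, -0.002]
wrist_force: [0.3, -1.9, 3.5]
width: 0.176
```

apply_moves([
  [0,0,0,0,0,0,1],
  [0,0,0,0,0,0,1],
  [0,0,0,0,0,0,1],
], squeeze=70)

```text
time: 3.75
tool_pos: [0.5242, -0.1824, 0.1694]
tcp_rot: [0.276, 3.128, -0.002]
wrist_force: [-1.2, -2.1, 5.6]
width: 0.166
```

```bash
python3 - <<'E'
from h import *; import pickle
st=pickle.load(open("w2.pkl","rb")); print("tip",onz("wrist",(180,206),.158,st),"tail",onz("wrist",(354,201),.14,st))
st=status.read_state(); print(st["tool_pos"],st["wrist_force"],st["torque"],st["width"])
E
```

```text
tip [ 0.5147 -0.2344  0.158 ] tail [ 0.5391 -0.1116  0.14  ]
[ 0.5242 -0.1824  0.1694] [-1.1946 -2.0665  5.605 ] [-0.4714  0.1765 -0.0205] 0.16588293035569265
```

apply_moves([
  [0,0,-0.001,0,0,0,1],
  [0,0,-0.002,0,0,0,1],
  [0,0,-0.002,0,0,0,1],
  [0,0,-0.002,0,0,0,1],
])

```text
time: 4.08
tool_pos: [0.5233, -0.1812, 0.1698]
tcp_rot: [-0.276, -3.128, -0.002]
wrist_force: [0.2, 0.8, -0.2]
width: 0.163
```

apply_moves([
  [0,0,-0.001,0,0,0,1],
  [0,0,-0.002,0,0,0,1],
  [0,0,-0.002,0,0,0,1],
  [0,0,-0.002,0,0,0,1],
])

```text
time: 4.42
tool_pos: [0.5235, -0.1816, 0.1723]
tcp_rot: [-0.276, -3.129, -0.0]
wrist_force: [-0.7, 0.6, -1.9]
width: 0.161
```

apply_moves([
  [0,0,-0.001,0,0,0,1],
  [0,0,-0.0025,0,0,0,1],
  [0,0,-0.0025,0,0,0,1],
  [0,0,-0.0025,0,0,0,1],
])

```text
time: 4.75
tool_pos: [0.5239, -0.1819, 0.1753]
tcp_rot: [0.276, 3.129, -0.0]
wrist_force: [0.2, -0.3, -1.5]
width: 0.166
```

apply_moves([
  [0,0,-0.002,0,0,0,1],
  [0,0,-0.004,0,0,0,1],
  [0,0,-0.0055,0,0,0,1],
  [0,0,-0.0055,0,0,0,1],
  [0,0,-0.0055,0,0,0,1],
])

```text
time: 5.17
tool_pos: [0.5239, -0.1819, 0.1809]
tcp_rot: [0.276, 3.129, -0.0]
wrist_force: [0.9, 0.2, -2.2]
width: 0.164
```

apply_moves([
  [0,0,-0.001,0,0,0,1],
  [0,0,-0.001,0,0,0,1],
  [0,0,-0.001,0,0,0,1],
])

```text
time: 5.42
tool_pos: [0.5238, -0.1818, 0.1816]
tcp_rot: [0.276, 3.129, 0.0]
wrist_force: [-0.1, 0.4, -2.0]
width: 0.163
```

apply_moves([
  [0,0,-0.001,0,0,0,1],
  [0,0,-0.001,0,0,0,1],
  [0,0,-0.001,0,0,0,1],
])

```text
time: 5.67
tool_pos: [0.5238, -0.1818, 0.1826]
tcp_rot: [0.276, 3.129, -0.0]
wrist_force: [0.1, -0.7, -2.7]
width: 0.167
```

apply_moves([
  [0,0,-0.001,0,0,0,1],
  [0,0,-0.001,0,0,0,1],
  [0,0,-0.001,0,0,0,1],
])

```text
time: 5.92
tool_pos: [0.5235, -0.1817, 0.1832]
tcp_rot: [-0.276, -3.129, -0.0]
wrist_force: [-0.5, -0.1, -3.7]
width: 0.167
```

apply_moves([
  [0,0,-0.001,0,0,0,1],
  [0,0,-0.001,0,0,0,1],
  [0,0,-0.001,0,0,0,1],
])

```text
time: 6.17
tool_pos: [0.5232, -0.1816, 0.1835]
tcp_rot: [-0.276, -3.128, -0.001]
wrist_force: [0.0, -1.2, -9.2]
width: 0.168
```

apply_moves([
  [0,0,0.002,0,0,0,1],
  [0,0,0.0045,0,0,0,1],
  [0,-0.01,0.0045,0,0,0,1],
  [0,-0.018,0.0045,0,0,0,1],
  [0,-0.026,0.0045,0,0,0,1],
  [0,-0.032,0.0045,0,0,0,1],
  [0,-0.036,0.0045,0,0,0,1],
  [0,-0.036,0.0045,0,0,0,1],
])

```text
time: 6.83
tool_pos: [0.5173, -0.2186, 0.1803]
tcp_rot: [0.278, 3.129, -0.001]
wrist_force: [1.1, 0.1, -2.4]
width: 0.159
```

apply_moves([
  [0,-0.001,0,0,0,0,1],
  [0,-0.002,0,0,0,0,1],
  [0,-0.003,0,0,0,0,1],
  [0,-0.003,0,0,0,0,1],
])

```text
time: 7.17
tool_pos: [0.5169, -0.2202, 0.1801]
tcp_rot: [-0.276, -3.129, -0.0]
wrist_force: [0.2, 0.6, -2.1]
width: 0.165
```

apply_moves([
  [0,-0.001,0,0,0,0,1],
  [0,-0.002,0,0,0,0,1],
  [0,-0.003,0,0,0,0,1],
  [0,-0.003,0,0,0,0,1],
])

```text
time: 7.5
tool_pos: [0.5164, -0.2233, 0.1801]
tcp_rot: [0.276, 3.129, -0.0]
wrist_force: [0.2, -0.5, -1.7]
width: 0.166
```

apply_moves([
  [0,-0.001,0,0,0,0,1],
  [0,-0.0015,0,0,0,0,1],
  [0,-0.0015,0,0,0,0,1],
  [0,-0.0015,0,0,0,0,1],
])

```text
time: 7.83
tool_pos: [0.5162, -0.2247, 0.1801]
tcp_rot: [-0.276, -3.129, -0.0]
wrist_force: [0.6, 0.3, -2.3]
width: 0.165
```

apply_moves([
  [0,-0.001,0,0,0,0,1],
  [0,-0.0015,0,0,0,0,1],
  [0,-0.0015,0,0,0,0,1],
  [0,-0.0015,0,0,0,0,1],
])

```text
time: 8.17
tool_pos: [0.5159, -0.2262, 0.1801]
tcp_rot: [-0.276, -3.129, -0.0]
wrist_force: [-0.3, -0.4, -1.8]
width: 0.163
```

apply_moves([
  [0,-0.001,0,0,0,0,1],
  [0,-0.001,0,0,0,0,1],
  [0,-0.001,0,0,0,0,1],
])

```text
time: 8.42
tool_pos: [0.5157, -0.2271, 0.1801]
tcp_rot: [-0.276, -3.129, -0.0]
wrist_force: [-0.0, 0.0, -1.8]
width: 0.161
```

apply_moves([
  [0,-0.001,0,0,0,0,1],
  [0,-0.001,0,0,0,0,1],
  [0,-0.001,0,0,0,0,1],
])

```text
time: 8.67
tool_pos: [0.5155, -0.2281, 0.1801]
tcp_rot: [-0.276, -3.129, 0.0]
wrist_force: [0.3, 0.0, -1.1]
width: 0.163
```

apply_moves([
  [0,-0.001,0,0,0,0,1],
  [0,-0.001,0,0,0,0,1],
  [0,-0.001,0,0,0,0,1],
])

```text
time: 8.92
tool_pos: [0.5154, -0.2291, 0.1801]
tcp_rot: [0.276, 3.129, -0.0]
wrist_force: [-0.1, 0.6, -1.9]
width: 0.166
```

apply_moves([
  [0,-0.001,0,0,0,0,1],
  [0,-0.001,0,0,0,0,1],
  [0,-0.001,0,0,0,0,1],
])

```text
time: 9.17
tool_pos: [0.5152, -0.2298, 0.1801]
tcp_rot: [-0.276, -3.129, -0.001]
wrist_force: [-0.7, 1.4, -2.1]
width: 0.161
```

apply_moves([
  [0,-0.001,0,0,0,0,1],
  [0,-0.001,0,0,0,0,1],
  [0,-0.001,0,0,0,0,1],
])

```text
time: 9.42
tool_pos: [0.5151, -0.2303, 0.18]
tcp_rot: [-0.276, -3.129, -0.002]
wrist_force: [0.8, 3.5, -1.1]
width: 0.166
```

apply_moves([
  [0,-0.001,0,0,0,0,1],
  [0,-0.001,0,0,0,0,1],
  [0,-0.001,0,0,0,0,1],
])

```text
time: 9.67
tool_pos: [0.515, -0.2308, 0.18]
tcp_rot: [-0.276, -3.129, -0.004]
wrist_force: [1.4, 4.9, -1.1]
width: 0.163
```

Contact with the barb begins at TCP y≈−0.2295, about 79.4 mm from the post axis, which matches the vision estimate. I'll back off and centre the eye on the rod.

apply_moves([
  [0,0.004,0,0,0,0,1],
  [0,0.008,0.0015,0,0,0,1],
  [0,0.012,0.0035,0,0,0,1],
  [0,0.0145,0.0035,0,0,0,1],
  [0,0.0145,0.0035,0,0,0,1],
  [0,0.0145,0.0035,0,0,0,1],
])

```text
time: 10.17
tool_pos: [0.5173, -0.2178, 0.1765]
tcp_rot: [-0.275, -3.129, 0.001]
wrist_force: [0.3, -0.2, -1.3]
width: 0.167
```

```bash
cat >> h.py <<'E'
B=np.array([.5153,-.2295,.140])  # bend start on rod axis
up=np.array([0,0,1.])
R0=down(-d)
def lean_pose(s,h,th,L=.0365):
    u=np.cos(th)*up-np.sin(th)*d
    C=B+s*d+h*up
    ax=R0[:,0]; z=-u
    R=np.c_[ax,np.cross(z,ax),z]
    return C+L*u,R
E
python3 - <<'E'
from h import *
st=status.read_state(); print(st["tool_pos"],st["tcp_rot"],st["wrist_force"])
for k in range(1,7):
    th=np.radians(6*k if k<6 else 35); print(k,delta(*lean_pose(-.013,-.0005,th)))
E
```

```text
[ 0.5173 -0.2178  0.1765] [-0.275  -3.1294  0.0007] [ 0.3264 -0.1587 -1.3437]
1 [-0.0001  0.0049  0.0007  0.1042  0.      0.0027]
2 [-0.0001  0.0087  0.0013  0.209   0.0002  0.0027]
3 [-0.0001  0.0124  0.0023  0.3137  0.0003  0.0027]
4 [-0.0001  0.0159  0.0037  0.4184  0.0004  0.0027]
5 [-0.0001  0.0193  0.0054  0.5231  0.0006  0.0026]
6 [-0.0001  0.022   0.0071  0.6104  0.0007  0.0026]
```

apply_moves([
  [0,0.005,0.0007,0.104,0,0,1],
  [0,0.0087,0.0013,0.209,0,0,1],
  [0,0.0124,0.0023,0.314,0,0,1],
  [0,0.0159,0.0037,0.418,0,0,1],
  [0,0.0193,0.0054,0.523,0,0,1],
  [0,0.022,0.0071,0.61,0,0,1],
  [0,0.022,0.0071,0.61,0,0,1],
  [0,0.022,0.0071,0.61,0,0,1],
])

```text
time: 10.83
tool_pos: [0.5212, -0.1946, 0.1682]
tcp_rot: [-0.253, -2.936, 0.922]
wrist_force: [0.1, -0.3, -1.3]
width: 0.165
```

```bash
python3 - <<'E'
from h import *
st=status.read_state(); print(st["q"],st["tool_pos"],st["wrist_force"],st["torque"],st["width"])
for lam in (-10,-5,0,5,10,15,20,30):
    print(lam,delta(*lean_pose((-2.32+.819*lam)/1e3,(3.32+.574*lam)/1e3,np.radians(35))))
im=vision.read_camera("side");cv2.imwrite("pics/s1.png",cv2.resize(im[90:240,220:370,::-1],None,fx=4,fy=4,interpolation=cv2.INTER_CUBIC))
E
```

```text
[-0.0127  0.1324  1.9563 -0.6391  1.2398 -1.1395] [ 0.5212 -0.1946  0.1682] [ 0.1429 -0.3324 -1.3267] [ 0.4901 -0.0704  0.0259] 0.16502727591661887
-10 [-0.0004 -0.0028  0.0028  0.0022  0.0008  0.0058]
-5 [-0.0003 -0.0078  0.0028  0.0022  0.0008  0.0058]
0 [-0.0003 -0.0128  0.0028  0.0022  0.0008  0.0058]
5 [-0.0003 -0.0178  0.0028  0.0022  0.0008  0.0058]
10 [-0.0002 -0.0228  0.0028  0.0022  0.0008  0.0058]
15 [-0.0002 -0.0278  0.0028  0.0022  0.0008  0.0058]
20 [-0.0002 -0.0328  0.0028  0.0022  0.0008  0.0058]
30 [-0.0001 -0.0428  0.0027  0.0022  0.0008  0.0058]
```

View pics/s1.png

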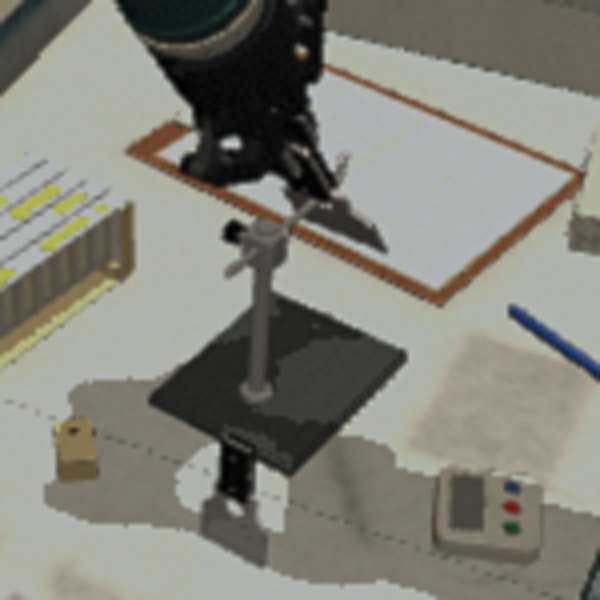

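The scraper is leaned 35° on the rod and free of contact. The way out is now a straight shift along tool −y.

apply_moves([
  [0,-0.002,0.0015,0,0,0,1],
  [0,-0.004,0.0028,0,0,0,1],
  [0,-0.006,0.0028,0,0,0,1],
  [0,-0.008,0.0028,0,0,0,1],
  [0,-0.008,0.0028,0,0,0,1],
])

```text
time: 11.3
tool_pos: [0.5198, -0.2053, 0.1727]
tcp_rot: [-0.262, -2.937, 0.924]
wrist_force: [0.4, -0.8, -2.4]
width: 0.164
```

apply_moves([
  [0,-0.001,0,0,0,0,1],
  [0,-0.002,0,0,0,0,1],
  [0,-0.003,0,0,0,0,1],
  [0,-0.003,0,0,0,0,1],
])

```text
time: 11.63
tool_pos: [0.5194, -0.2067, 0.1736]
tcp_rot: [-0.259, -2.936, 0.924]
wrist_force: [-0.3, 0.1, -2.1]
width: 0.164
```

apply_moves([
  [0,-0.001,0,0,0,0,1],
  [0,-0.002,0,0,0,0,1],
  [0,-0.003,0,0,0,0,1],
  [0,-0.003,0,0,0,0,1],
])

```text
time: 11.97
tool_pos: [0.519, -0.209, 0.1753]
tcp_rot: [-0.259, -2.936, 0.925]
wrist_force: [-0.1, 1.0, -1.9]
width: 0.165
```

apply_moves([
  [0,-0.001,0,0,0,0,1],
  [0,-0.002,0,0,0,0,1],
  [0,-0.002,0,0,0,0,1],
])

```text
time: 12.22
tool_pos: [0.5187, -0.2107, 0.1765]
tcp_rot: [-0.259, -2.936, 0.925]
wrist_force: [0.4, -0.4, -2.3]
width: 0.163
```

apply_moves([
  [0,-0.001,0,0,0,0,1],
  [0,-0.002,0,0,0,0,1],
  [0,-0.002,0,0,0,0,1],
])

```text
time: 12.47
tool_pos: [0.5184, -0.2124, 0.1777]
tcp_rot: [-0.259, -2.936, 0.925]
wrist_force: [0.2, 0.0, -2.2]
width: 0.164
```

```bash
python3 - <<'E'
from h import *
st=status.read_state(); print(st["tool_pos"],st["wrist_force"],st["torque"])
th=np.radians(35);u=np.cos(th)*up-np.sin(th)*d;n=np.cos(th)*d+np.sin(th)*up
tz=Ro.from_rotvec(st["tcp_rot"]).as_matrix()[:,2]
C=st["tool_pos"]-.0365*(-tz); print("u,n (mm), lean",(C-B)@u*1e3,(C-B)@n*1e3,(C-B)@R0[:,0]*1e3,np.degrees(np.arccos(-tz[2])))
E
```

```text
[ 0.5184 -0.2124  0.1777] [ 0.1989  0.0433 -2.2327] [ 0.5708 -0.0855 -0.0413]
u,n (mm), lean 4.358174627646107 7.32043183435344 -0.05758954383478779 34.95615531227259
```

apply_moves([
  [0,-0.001,0,0,0,0,1],
  [0,-0.002,0.0002,0,0,0,1],
  [0,-0.002,0.0002,0,0,0,1],
])

```text
time: 12.72
tool_pos: [0.5181, -0.2141, 0.1786]
tcp_rot: [-0.259, -2.936, 0.924]
wrist_force: [-0.5, 0.0, -1.4]
width: 0.166
```

apply_moves([
  [0,-0.001,0,0,0,0,1],
  [0,-0.002,0,0,0,0,1],
  [0,-0.002,0,0,0,0,1],
])

```text
time: 12.97
tool_pos: [0.5178, -0.2157, 0.1798]
tcp_rot: [-0.259, -2.936, 0.925]
wrist_force: [-0.2, 0.4, -1.6]
width: 0.164
```

apply_moves([
  [0,-0.001,0,0,0,0,1],
  [0,-0.002,0,0,0,0,1],
  [0,-0.002,0,0,0,0,1],
])

```text
time: 13.22
tool_pos: [0.5175, -0.2173, 0.181]
tcp_rot: [-0.259, -2.936, 0.925]
wrist_force: [0.5, -0.1, -1.1]
width: 0.162
```

apply_moves([
  [0,-0.001,0,0,0,0,1],
  [0,-0.002,0,0,0,0,1],
  [0,-0.002,0,0,0,0,1],
])

```text
time: 13.47
tool_pos: [0.5172, -0.2189, 0.1821]
tcp_rot: [-0.259, -2.936, 0.925]
wrist_force: [0.3, 0.1, -1.8]
width: 0.166
```

apply_moves([
  [0,-0.001,0,0,0,0,1],
  [0,-0.002,0,0,0,0,1],
  [0,-0.003,0,0,0,0,1],
  [0,-0.003,0,0,0,0,1],
])

```text
time: 13.8
tool_pos: [0.5168, -0.2214, 0.1838]
tcp_rot: [-0.259, -2.936, 0.925]
wrist_force: [-0.2, 0.0, -2.0]
width: 0.167
```

apply_moves([
  [0,-0.001,0,0,0,0,1],
  [0,-0.002,0,0,0,0,1],
  [0,-0.003,0,0,0,0,1],
  [0,-0.003,0,0,0,0,1],
])

```text
time: 14.13
tool_pos: [0.5163, -0.2238, 0.1855]
tcp_rot: [-0.259, -2.936, 0.924]
wrist_force: [0.3, -0.4, -2.7]
width: 0.162
```

apply_moves([
  [0,-0.001,0,0,0,0,1],
  [0,-0.002,0,0,0,0,1],
  [0,-0.003,0,0,0,0,1],
  [0,-0.003,0,0,0,0,1],
])

```text
time: 14.47
tool_pos: [0.5159, -0.2262, 0.1873]
tcp_rot: [-0.259, -2.936, 0.925]
wrist_force: [-0.1, -0.6, -0.8]
width: 0.162
```

apply_moves([
  [0,-0.002,0,0,0,0,1],
  [0,-0.004,0,0,0,0,1],
  [0,-0.006,0,0,0,0,1],
  [0,-0.008,0,0,0,0,1],
  [0,-0.008,0,0,0,0,1],
])

```text
time: 14.88
tool_pos: [0.5148, -0.2328, 0.1921]
tcp_rot: [-0.259, -2.936, 0.925]
wrist_force: [0.5, -0.7, -1.6]
width: 0.16
```

```bash
python3 - <<'E'
from h import *
st=status.read_state(); print(st["tool_pos"],st["wrist_force"],st["torque"])
th=np.radians(35);u=np.cos(th)*up-np.sin(th)*d;n=np.cos(th)*d+np.sin(th)*up
tz=Ro.from_rotvec(st["tcp_rot"]).as_matrix()[:,2]
C=st["tool_pos"]-.0365*(-tz); print("u,n (mm)",(C-B)@u*1e3,(C-B)@n*1e3)
a=vision.read_camera("side")[80:230,200:350,::-1];b=vision.read_camera("scene")[110:260,230:380,::-1]
cv2.imwrite("pics/s2.png",cv2.resize(np.hstack([a,b]),None,fx=2.66,fy=2.66,interpolation=cv2.INTER_CUBIC))
E
```

```text
[ 0.5148 -0.2328  0.1921] [ 0.4861 -0.6842 -1.6197] [ 0.5151 -0.1051 -0.047 ]
u,n (mm) 4.228505042429016 32.61182967852034
```

View pics/s2.png

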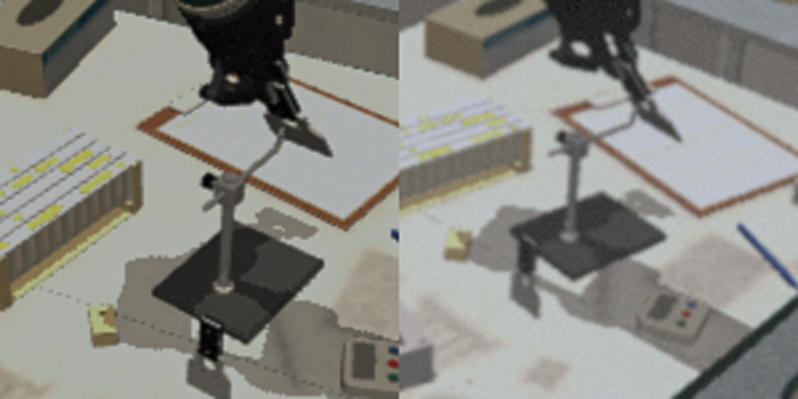

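The eye is clear of the barb: 32.6 mm along the exit direction, with no contact force and the stand unmoved. Moving out, raising and returning to upright.

apply_moves([
  [0,-0.015,0,0,0,0,1],
  [0,-0.03,-0.005,0,0,0,1],
  [0,-0.045,-0.03,0,0,0,1],
  [0,-0.06,-0.055,0,0,0,1],
  [0,-0.075,-0.08,0,0,0,1],
  [0,-0.09,-0.105,0,0,0,1],
  [0,-0.1,-0.12,0,0,0,1],
  [0,-0.1,-0.12,0,0,0,1],
])

```text
time: 15.65
tool_pos: [0.5146, -0.246, 0.3533]
tcp_rot: [-0.263, -2.943, 0.929]
wrist_force: [1.3, 1.1, -0.9]
width: 0.161
```

```bash
python3 - <<'E'
from h import *
st=status.read_state(); print(st["tool_pos"],st["q"],st["wrist_force"],st["width"])
print(delta(st["tool_pos"]+[0,0,.02],R0)); sx=np.array([.9451,-.3268,0]); print(delta([.5302,.1436,.33],down([-.3268*-1*-1*-1,.9451,0])), R0)
E
```

```text
[ 0.5146 -0.246   0.3533] [-0.1042 -0.0139  1.7621 -0.614   1.4587 -1.405 ] [ 1.3006  1.0982 -0.8957] 0.16135222100043928
[-0.0002 -0.0115 -0.0164 -0.6107  0.0099 -0.0006]
[ 0.0529  0.3296 -0.2029 -0.6087  0.0572  0.1495] [[-0.9842  0.177   0.    ]
 [ 0.177   0.9842  0.    ]
 [ 0.     -0.     -1.    ]]
```

apply_moves([
  [0,-0.002,-0.003,-0.11,0.002,0,1],
  [0,-0.004,-0.006,-0.22,0.004,0,1],
  [0,-0.006,-0.009,-0.33,0.006,0,1],
  [0,-0.008,-0.012,-0.44,0.008,0,1],
  [0,-0.01,-0.015,-0.55,0.009,0,1],
  [0,-0.0115,-0.016,-0.611,0.01,0,1],
  [0,-0.0115,-0.016,-0.611,0.01,0,1],
])

```text
time: 16.23
tool_pos: [0.5113, -0.2487, 0.3656]
tcp_rot: [-0.288, -3.117, -0.005]
wrist_force: [0.5, 0.5, -2.5]
width: 0.164
```

```bash
python3 - <<'E'
from h import *
st=status.read_state(); print(st["tool_pos"],st["q"])
print(delta([.5302,.1436,.33],down([.3268,.9451,0])))
E
```

```text
[ 0.5113 -0.2487  0.3656] [-0.4955  0.0128  1.5923 -0.0017  1.548  -1.8822]
[ 0.0528  0.3891  0.0369  0.001  -0.0116  0.1489]
```

apply_moves([
  [0.007,0.04,0,0,0,0.02,1],
  [0.014,0.08,0,0,0,0.04,1],
  [0.02,0.12,0,0,0,0.06,1],
  [0.026,0.16,0,0,0,0.08,1],
  [0.032,0.2,0,0,0,0.1,1],
  [0.038,0.24,0,0,0,0.12,1],
  [0.044,0.28,0,0,0,0.14,1],
  [0.046,0.3,0,0,-0.01,0.149,1],
])

```text
time: 16.9
tool_pos: [0.5192, 0.0623, 0.3657]
tcp_rot: [-0.509, -3.098, 0.0]
wrist_force: [0.7, -0.4, -2.4]
width: 0.161
```

apply_moves([
  [0,0,0.012,0,0,0,1],
  [0,0,0.025,0,0,0,1],
  [0,0,0.037,0,0,0,1],
  [0,0,0.037,0,0,0,1],
  [0,0,0.037,0,0,0,1],
])

```text
time: 17.32
tool_pos: [0.5193, 0.0565, 0.3283]
tcp_rot: [-0.514, -3.096, 0.002]
wrist_force: [0.8, -0.0, -1.1]
width: 0.165
```

```bash
python3 - <<'E'
from h import *; import pickle
st=status.read_state(); im=vision.read_camera("wrist"); pickle.dump(st,open("w3.pkl","wb"))
cv2.imwrite("pics/w3.png",im[:,:,::-1]); print(st["tool_pos"],st["tcp_rot"],st["q"],st["wrist_force"])
sx=np.array([.9451,-.3268,0])
print(proj("wrist",[[.5302,.1436,.05],[.5302-.037*.9451,.1436+.037*.3268,.05],[.5302+.037*.9451,.1436-.037*.3268,.05]],st))
print(delta([.5302,.1436,.33],down([.3268,.9451,0])))
E
```

```text
[0.5193 0.0565 0.3283] [-0.5143 -3.0957  0.0022] [ 0.0611 -0.0786  1.747  -0.0006  1.4769 -1.1804] [ 0.8101 -0.0431 -1.1364]
[[313.8929 140.4433]
 [314.9971 116.2469]
 [312.7772 163.7698]]
[ 0.0186  0.0857 -0.0004 -0.0009 -0.0011  0.0034]
```

View pics/w3.png

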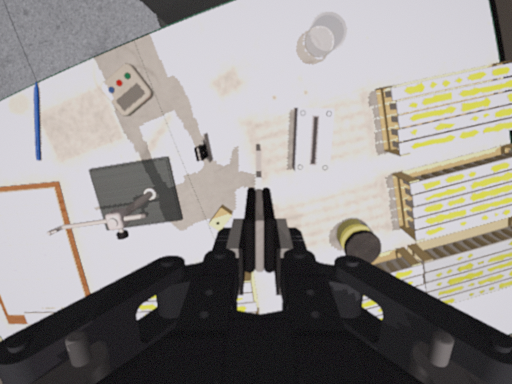

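The wrist view shows the slot as a dark bar at about (315,140), with the held scraper edge-on at x≈259 and its near blade corner at about (258,145). I'll measure both numerically.

```bash
python3 - <<'E'
from h import *; import pickle
st=pickle.load(open("w3.pkl","rb")); im=cv2.imread("pics/w3.png"); g=cv2.cvtColor(im,cv2.COLOR_BGR2GRAY)
x0,y0=304,108; roi=g[y0:172,x0:326].astype(float)
up4=cv2.resize(g[y0:172,x0:326],None,fx=4,fy=4,interpolation=cv2.INTER_CUBIC)
m=(up4<120).astype(np.uint8); n,l,s,c=cv2.connectedComponentsWithStats(m)
for i in range(1,n): print(s[i],c[i])
i=1+np.argmin([np.linalg.norm(c[k]-[44,130]) for k in range(1,n)])
pts=cv2.findContours((l==i).astype(np.uint8),0,1)[0][0]; r=cv2.minAreaRect(pts); bx=(cv2.boxPoints(r)+.5)/4-.5+[x0,y0]; print(bx)
W=np.array([onz("wrist",p,.05,st) for p in bx]); print(W)
L=[np.linalg.norm(W[k]-W[(k+1)%4]) for k in range(4)]; print("sides",L,"centre",W.mean(0))
k=int(np.argmax(L[:2])); v=(W[k]-W[(k+1)%4])/L[k]; v*=np.sign(v[0]); print("dir",v,np.degrees(np.arctan2(v[1],v[0])))
T=np.eye(4);T[:3,:3]=Ro.from_rotvec(st["tcp_rot"]).as_matrix();T[:3,3]=st["tool_pos"]
P=lambda x,y,z:proj("wrist",(T@[x,y,z,1])[:3],st)[0]
for q in [(.035,0,.0945),(.035,0,.0485),(.022,0,.0485),(.022,0,.0145),(.015,0,.0185),(.015,0,-.0435)]: print(q,P(*q),P(q[0],.002,q[2])[0]-P(*q)[0])
for y in range(134,190,3): print(y,g[y,250:268])
E
```

```text
[  29   37   25  185 2276] [ 41.7513 128.9723]
[[310.7374 162.848 ]
 [313.9553 116.7236]
 [317.4962 116.9707]
 [314.2783 163.095 ]]
[[0.5627 0.1288 0.05  ]
 [0.4954 0.154  0.05  ]
 [0.4975 0.159  0.05  ]
 [0.5649 0.1341 0.05  ]]
sides [np.float64(0.0718183766264064), np.float64(0.005480754487994065), np.float64(0.0718626514391552), np.float64(0.005689862854799884)] centre [0.5301 0.144  0.05  ]
dir [ 0.9368 -0.3499  0.    ] -20.478379749614746
(0.035, 0, 0.0945) [257.9433 142.5088] 2.160255053045546
(0.035, 0, 0.0485) [257.6767 149.4443] 2.5928264978140305
(0.022, 0, 0.0485) [257.7185 165.9967] 2.555918472493886
(0.022, 0, 0.0145) [257.4534 175.9288] 2.991415547991437
(0.015, 0, 0.0185) [257.517  184.5066] 2.906010841493014
(0.015, 0, -0.0435) [256.7611 217.657 ] 4.155514257043762
134 [208 206 207 208 211 211 212 214 215 215 216 216 214 212 212 211 210 210]
137 [208 207 207 208 208 208 210 209 209 210 208 204 202 201 201 200 204 206]
140 [206 203 204 205 205 205 206 203 206 207 211 211 214 214 213 214 217 215]
143 [212 208 208 207 208 205 195 186 188 200 213 217 216 216 216 216 216 2
[... 473 characters left out ...]
64 [216 216 216 216 213 206 196 191 191 191 195 203 210 210 209 208 207 206]
167 [217 216 216 216 216 209 196 191 191 193 195 202 208 210 210 211 213 213]
170 [217 216 218 217 217 211 193 185 188 185 184 192 202 206 207 210 210 213]
173 [189 200 211 215 212 193 143 102  98  99 116 171 206 208 204 203 204 208]
176 [179 178 174 178 189 191 153 120 114 108 122 167 203 209 207 207 207 210]
179 [175 173 170 172 188 208 219 219 219 219 219 214 208 205 208 211 214 214]
182 [172 169 167 171 184 207 217 218 216 217 217 215 214 215 215 215 216 215]
185 [178 178 177 178 192 212 218 217 217 217 217 216 217 218 218 219 220 220]
188 [ 43  34  40  70 126 182 206 198 196 197 204 213 199 140  81  60  50  77]
```

```bash
python3 - <<'E'
from h import *
a=np.radians(-20.2); print(delta([.5294,.1441,.33],down([-np.sin(a),np.cos(a),0])))
E
```

```text
[ 0.0195  0.0859 -0.0004 -0.0009 -0.0011  0.0231]
```

apply_moves([
  [0.007,0.03,0,0,0,0.008,1],
  [0.014,0.06,0,0,0,0.016,1],
  [0.0195,0.086,0,-0.001,-0.001,0.023,1],
  [0.0195,0.086,0.03,-0.001,-0.001,0.023,1],
  [0.0195,0.086,0.06,-0.001,-0.001,0.023,1],
  [0.0195,0.086,0.09,-0.001,-0.001,0.023,1],
  [0.0195,0.086,0.12,-0.001,-0.001,0.023,1],
  [0.0195,0.086,0.12,-0.001,-0.001,0.023,1],
])

```text
time: 18.03
tool_pos: [0.5258, 0.1435, 0.2042]
tcp_rot: [-0.549, -3.085, 0.006]
wrist_force: [-1.3, -0.6, -3.5]
width: 0.164
```

apply_moves([
  [0,0,0.02,0,0,0,1],
  [0,0,0.03,0,0,0,1],
  [0,0,0.03,0,0,0,1],
  [0,0,0.03,0,0,0,1],
])

```text
time: 18.37
tool_pos: [0.5303, 0.145, 0.1818]
tcp_rot: [0.549, 3.091, 0.002]
wrist_force: [0.3, 0.2, -1.2]
width: 0.166
```

```bash
python3 - <<'E'
from h import *; import pickle
st=status.read_state(); im=vision.read_camera("wrist"); pickle.dump(st,open("w4.pkl","wb"))
cv2.imwrite("pics/w4.png",im[:,:,::-1]); print(st["tool_pos"],st["tcp_rot"],st["wrist_force"])
s=vision.read_camera("side"); print(proj("side",[[.53,.144,.05]])); 
a=cv2.resize(im[70:220,185:335,::-1],None,fx=2.66,fy=2.66,interpolation=cv2.INTER_CUBIC)
b=cv2.resize(s[170:320,160:310,::-1],None,fx=2.66,fy=2.66,interpolation=cv2.INTER_CUBIC)
cv2.imwrite("pics/m4.png",np.hstack([a,b]))
E
```

```text
[0.5303 0.145  0.1818] [0.549  3.0911 0.0019] [ 0.3012  0.1844 -1.1673]
[[227.9532 255.9857]]
```

View pics/m4.png

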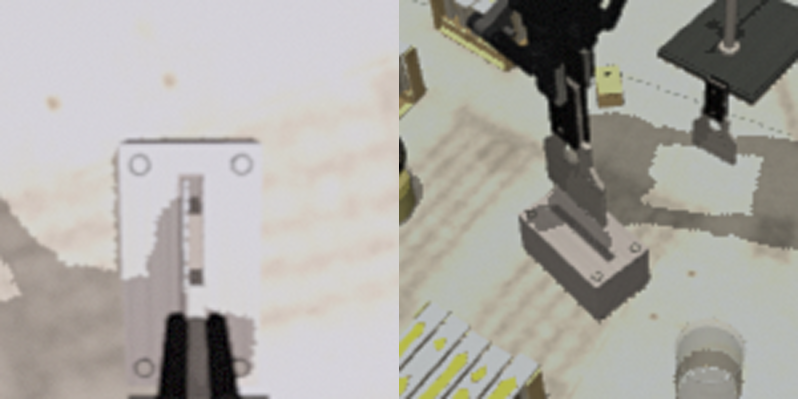

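The blade hangs just above the slot. The slot centre is at about zoomed (192,176) and the blade at about (196,200), so it sits roughly 1–1.5 mm off in tool y. Computing that.

```bash
python3 - <<'E'
from h import *; import pickle
st=pickle.load(open("w4.pkl","rb")); g=cv2.cvtColor(cv2.imread("pics/w4.png"),cv2.COLOR_BGR2GRAY)
T=np.eye(4);T[:3,:3]=Ro.from_rotvec(st["tcp_rot"]).as_matrix();T[:3,3]=st["tool_pos"];Ti=np.linalg.inv(T)
Z=lambda x,y:(185+(x+.5)/2.66-.5,70+(y+.5)/2.66-.5)
tl=lambda p,z=.05:(Ti@np.r_[onz("wrist",p,z,st),1])[:3]*1e3
for n,p in [("s1",(139.5,164)),("s2",(242,164)),("s3",(144,368)),("s4",(239.5,368)),("slot",(192,176)),("L",(119.5,150)),("R",(264,150)),("topmid",(192,141))]: print(n,tl(Z(*p)))
P=lambda x,y,z:proj("wrist",(T@[x,y,z,1])[:3],st)[0]
print("blade corner pred",P(.034,0,.0945),P(.034,0,.0485),P(.022,0,.0145))
for y in range(134,182,2): print(y,g[y,248:268])
E
```

```text
s1 [ 42.4091 -21.9015 131.6542]
s2 [ 42.3452  18.368  131.7166]
s3 [-42.4014 -21.7633 131.8162]
s4 [-42.4642  18.4478 131.8786]
slot [ 37.6723  -1.2894 131.6951]
L [ 47.8681 -29.6307 131.6318]
R [ 47.7803  26.9166 131.7195]
topmid [ 51.2513  -1.2472 131.6693]
blade corner pred [257.9486 143.609 ] [257.6845 150.7583] [257.4595 175.9571]
134 [212 213 212 212 211 211 211 210 211 210 210 210 210 212 212 211 211 211
 211 212]
136 [211 213 212 204 186 172 172 173 172 172 172 169 166 184 209 214 212 213
 212 212]
138 [211 213 212 203 178 166 186 191 169 161 161 157 157 187 210 215 213 212
 212 211]
140 [212 214 210 199 179 167 184 181 163 159 160 157 162 190 211 214 213 212
 213 212]
142 [213 212 209 200 181 172 195 198 171 158 161 154 154 185 211 213 213 212
 211 211]
144 [211 208 199 174 152 159 192 189 142 109 109 121 150 192 212 214 212 212
 212 213]
146 [199 170 162 155 140 160 191 185 127  91  90 100 135 181 210 214 213 213
 211 211]
148 [170 165 164 155 144 161 193 187 129  91  89  96 127 179 211 213 213 212
 212 213]
150 [158 163 164 158 140 155 178 167 144 135 134 135 152 189 212 2
[... 625 characters left out ...]
212]
166 [158 160 162 156 140 143 183 200 189 185 186 185 183 194 211 214 213 213
 212 212]
168 [159 160 163 157 141 137 162 178 182 186 187 185 186 195 211 213 212 212
 212 213]
170 [157 160 161 157 139 142 181 196 183 180 181 180 176 187 209 214 213 213
 211 212]
172 [159 160 162 157 141 142 179 183 130  94  93  96 119 174 211 214 212 213
 213 211]
174 [157 158 162 154 138 140 160 159 121  96  97  93 111 165 207 214 214 213
 211 212]
176 [158 159 163 156 142 151 183 190 146 109 110 111 119 165 202 213 212 212
 212 211]
178 [159 159 162 156 144 147 172 194 204 209 210 210 208 210 211 213 213 213
 213 212]
180 [159 160 163 156 141 132 155 187 206 212 213 213 213 212 212 212 212 212
 213 212]
```

apply_moves([
  [0.0014,-0.0017,0,0,0,0,1],
  [0.0014,-0.0017,0.01,0,0,0,1],
  [0.0014,-0.0017,0.02,0,0,0,1],
  [0.0014,-0.0017,0.03,0,0,0,1],
  [0.0014,-0.0017,0.033,0,0,0,1],
  [0.0014,-0.0017,0.033,0,0,0,1],
  [0.0014,-0.0017,0.033,0,0,0,1],
])

```text
time: 19.05
tool_pos: [0.5275, 0.1442, 0.1469]
tcp_rot: [0.548, 3.093, 0.001]
wrist_force: [0.2, -1.8, -0.8]
width: 0.165
```

apply_moves([
  [0,0,0.002,0,0,0,1],
  [0,0,0.004,0,0,0,1],
  [0,0,0.004,0,0,0,1],
  [0,0,0.004,0,0,0,1],
])

```text
time: 19.38
tool_pos: [0.5281, 0.1443, 0.1439]
tcp_rot: [0.548, 3.092, 0.002]
wrist_force: [0.4, 1.0, -1.2]
width: 0.165
```

apply_moves([
  [0,0,0.001,0,0,0,1],
  [0,0,0.002,0,0,0,1],
  [0,0,0.002,0,0,0,1],
])

```text
time: 19.63
tool_pos: [0.5279, 0.1443, 0.1416]
tcp_rot: [0.548, 3.092, 0.002]
wrist_force: [0.3, -0.4, -2.4]
width: 0.167
```

apply_moves([
  [0,0,0.001,0,0,0,1],
  [0,0,0.002,0,0,0,1],
  [0,0,0.002,0,0,0,1],
])

```text
time: 19.88
tool_pos: [0.5278, 0.1442, 0.1394]
tcp_rot: [0.548, 3.092, 0.001]
wrist_force: [-0.2, -0.4, -2.2]
width: 0.167
```

The blade edge is now below the rest's top with no contact, so it has entered the slot. Continuing down.

apply_moves([
  [0,0,0.002,0,0,0,1],
  [0,0,0.004,0,0,0,1],
  [0,0,0.006,0,0,0,1],
  [0,0,0.006,0,0,0,1],
])

```text
time: 20.22
tool_pos: [0.5276, 0.1442, 0.1331]
tcp_rot: [0.548, 3.093, 0.001]
wrist_force: [-1.0, -0.6, -2.7]
width: 0.164
```

apply_moves([
  [0,0,0.002,0,0,0,1],
  [0,0,0.004,0,0,0,1],
  [0,0,0.006,0,0,0,1],
  [0,0,0.008,0,0,0,1],
  [0,0,0.008,0,0,0,1],
])

```text
time: 20.63
tool_pos: [0.5276, 0.1442, 0.1251]
tcp_rot: [0.548, 3.093, 0.001]
wrist_force: [-0.7, 0.3, -2.2]
width: 0.162
```

apply_moves([
  [0,0,0.002,0,0,0,1],
  [0,0,0.004,0,0,0,1],
  [0,0,0.006,0,0,0,1],
  [0,0,0.008,0,0,0,1],
  [0,0,0.008,0,0,0,1],
])

```text
time: 21.05
tool_pos: [0.5277, 0.1442, 0.1171]
tcp_rot: [0.548, 3.093, 0.001]
wrist_force: [0.2, -0.7, -1.8]
width: 0.165
```

apply_moves([
  [0,0,0.002,0,0,0,1],
  [0,0,0.004,0,0,0,1],
  [0,0,0.005,0,0,0,1],
  [0,0,0.005,0,0,0,1],
])

```text
time: 21.38
tool_pos: [0.5278, 0.1443, 0.1124]
tcp_rot: [0.548, 3.092, 0.001]
wrist_force: [-0.2, 0.5, -2.0]
width: 0.168
```

apply_moves([
  [0,0,0.001,0,0,0,1],
  [0,0,0.002,0,0,0,1],
  [0,0,0.002,0,0,0,1],
])

```text
time: 21.63
tool_pos: [0.528, 0.1443, 0.1106]
tcp_rot: [0.548, 3.092, 0.002]
wrist_force: [-0.5, 0.9, -1.8]
width: 0.163
```

apply_moves([
  [0,0,0.001,0,0,0,1],
  [0,0,0.0015,0,0,0,1],
  [0,0,0.0015,0,0,0,1],
])

```text
time: 21.88
tool_pos: [0.528, 0.1443, 0.1091]
tcp_rot: [0.548, 3.092, 0.002]
wrist_force: [-0.2, 0.1, -2.8]
width: 0.166
```

apply_moves([
  [0,0,0.001,0,0,0,1],
  [0,0,0.001,0,0,0,1],
  [0,0,0.001,0,0,0,1],
])

```text
time: 22.13
tool_pos: [0.5284, 0.1444, 0.1085]
tcp_rot: [0.548, 3.091, 0.002]
wrist_force: [0.2, -0.1, -1.7]
width: 0.166
```

apply_moves([
  [0,0,0.001,0,0,0,1],
  [0,0,0.001,0,0,0,1],
  [0,0,0.001,0,0,0,1],
])

```text
time: 22.38
tool_pos: [0.5288, 0.1445, 0.1085]
tcp_rot: [0.548, 3.09, 0.003]
wrist_force: [-1.7, -0.8, 5.9]
width: 0.161
```

apply_moves([
  [0,0,0.001,0,0,0,1],
  [0,0,0.001,0,0,0,1],
  [0,0,0.001,0,0,0,1],
])

```text
time: 22.63
tool_pos: [0.5291, 0.1447, 0.1085]
tcp_rot: [0.547, 3.09, 0.003]
wrist_force: [-2.6, 0.2, 9.4]
width: 0.161
```

Floor contact came at TCP z = 0.1085, exactly the predicted fully-home height. Releasing gently.

apply_moves([
  [0,0,-0.0015,0,0,0,1],
  [0,0,-0.0015,0,0,0,1],
], squeeze=20)

```text
time: 22.8
tool_pos: [0.5287, 0.1444, 0.1085]
tcp_rot: [0.547, 3.09, 0.003]
wrist_force: [-0.1, -0.4, 3.8]
width: 0.163
```

apply_moves([
  [0,0,0,0,0,0,0.75],
  [0,0,0,0,0,0,0.6],
  [0,0,0,0,0,0,0.5],
  [0,0,0,0,0,0,0.4],
  [0,0,0,0,0,0,0.4],
  [0,0,0,0,0,0,0.4],
])

```text
time: 23.3
tool_pos: [0.528, 0.1443, 0.1075]
tcp_rot: [0.548, 3.092, 0.001]
wrist_force: [-0.6, -0.0, -0.4]
width: 0.599
```

apply_moves([
  [0,0,-0.01,0,0,0,0.4],
  [0,0,-0.03,0,0,0,0.4],
  [0,0,-0.06,0,0,0,0.4],
  [0,0,-0.09,0,0,0,0.4],
  [0,0,-0.12,0,0,0,0.4],
  [0,0,-0.15,0,0,0,0.4],
  [0,0,-0.15,0,0,0,0.4],
])

```text
time: 23.88
tool_pos: [0.5319, 0.1451, 0.2667]
tcp_rot: [0.546, 3.08, 0.01]
wrist_force: [1.3, 0.0, 1.5]
width: 0.604
```

```bash
python3 - <<'E'
from h import *
st=status.read_state(); print(st["tool_pos"],st["wrist_force"],st["width"])
im=vision.read_camera("wrist"); s=vision.read_camera("side"); c=vision.read_camera("scene")
f=lambda x,k:cv2.resize(x[:,:,::-1],None,fx=k,fy=k,interpolation=cv2.INTER_CUBIC)
a=np.hstack([f(s[100:300,160:360],2),f(c[120:320,160:360],2)])
b=cv2.resize(im[60:220,100:420,::-1],(400,200))
b=np.hstack([b,np.zeros((200,400,3),np.uint8)]); cv2.imwrite("pics/end.png",np.vstack([a,b]))
# predicted upright, fully home grip top centre & edge points
T=np.array([.5288,.1445,.014]); print("top pred wrist/side/scene",proj("wrist",T+[0,0,.138],st),proj("side",T+[0,0,.138]),proj("scene",T+[0,0,.138]))
E
```

```text
[0.5319 0.1451 0.2667] [1.3102 0.0442 1.5155] 0.6037508216333315
top pred wrist/side/scene [[255.5339 170.5772]] [[225.6455 224.4412]] [[224.0851 200.8713]]
```

View pics/end.png

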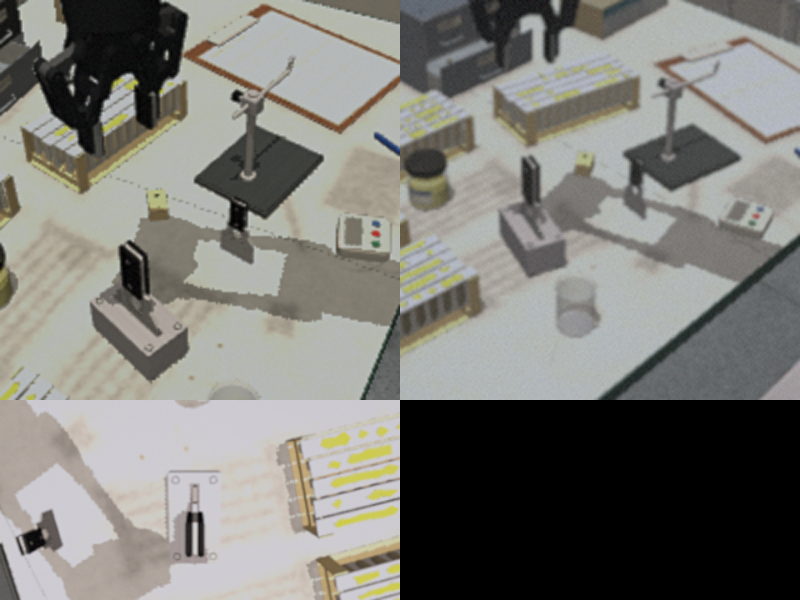

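The scraper stands upright in the slot. Its grip top is at side (226,223) and scene (224,200), against predictions of (225.6,224.4) and (224.1,200.9). The stand and bystanders are in place and the gripper is clear.

```bash
python3 -c "
from workcell import job; print(job.finish_job())"
```

```text
the job is handed in; nothing more can be done
None
```

The larger scraper is off the hook and standing blade down in the slot of the aluminium rest, fully home. I handed the job in after about 24 s of the 72 s allowed.

**Off the hook:** I gripped the scraper, raised it, and felt for the barb with the eye. Contact came about 79 mm from the post axis at no more than about 5 N, which agreed with the camera estimate. I then leaned it 35° towards the post and backed the eye out over the barb. No contact force showed on the way out. The largest force on the stand was about 7 N upward, when I felt for the underside of the rod.

**Into the slot:** The blade went in without touching the sides. It met the floor at a tool height of 0.1085 m, exactly the predicted fully-home height.

**Last checks:**
- **Scraper:** after release, the grip top was within about 1 px of the fully-home, upright prediction in both the side and scene views.
- **Stand and other things:** the drying stand, the smaller scraper and the brass spacer show no visible shift. The beaker and jar also look in place.
- **Gripper:** it is about 0.15 m above where it let go, touching nothing.

No check failed. The only disagreement was 1–2 mm between early camera estimates of the slot position, which I corrected with a close wrist-camera look before lowering.

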